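# Pick out the full parts box by its weight for the counting scale

### The job

Of the four identical lidded parts boxes, one is full and clearly heavier than the other three: find it by its weight in the hand and stand it gently in the middle of the scale's pan. The scale logs whatever is set down on it, so let go of no other box there. Keep the boxes upright, leave the other three standing on the bench where they were, and do not disturb the tape roll, the boards or the screwdriver.

Things in the scene. Friction and masses are not known exactly. Their poses are not given: they have to be found in the camera images.
- box_a: Closed parts box, grey body with a white clipped lid, 110 (its x) x 60 (its y) x 56 mm high, straight sides; the four look exactly alike. A full one weighs about 0.6 kg, the others about 0.25 kg; contents cannot be seen. Origin: centre of its underside; z up.
- box_b: Closed parts box, grey body with a white clipped lid, 110 (its x) x 60 (its y) x 56 mm high, straight sides; the four look exactly alike. A full one weighs about 0.6 kg, the others about 0.25 kg; contents cannot be seen. Origin: centre of its underside; z up.
- box_c: Closed parts box, grey body with a white clipped lid, 110 (its x) x 60 (its y) x 56 mm high, straight sides; the four look exactly alike. A full one weighs about 0.6 kg, the others about 0.25 kg; contents cannot be seen. Origin: centre of its underside; z up.
- box_d: Closed parts box, grey body with a white clipped lid, 110 (its x) x 60 (its y) x 56 mm high, straight sides; the four look exactly alike. A full one weighs about 0.6 kg, the others about 0.25 kg; contents cannot be seen. Origin: centre of its underside; z up.
- scale: Fixed bench scale: grey base 150 x 120 x 44 mm with a flat steel pan above it, 170 (its x) x 130 (its y) x 6 mm, no rim, the pan's upper face 75 mm above the bench when unloaded. Origin: under the centre of the base, on the bench.
- pan_top (a point): Centre of the upper face of the scale's pan; moves down with the pan; axes as the scale's.
- pan (a joint): How far the sprung pan has sunk, m: 0 unloaded, about 0.006 under a box that is not full, about 0.015 under the full one, stop at 0.022.
- tape_roll: Bystander: cardboard roll lying flat, 100 mm across, 48 mm high. Origin: centre of its underside.
- board_stack: Bystander: stack of green circuit boards, 100 (x) x 160 (y) x 34 mm. Origin: centre of its underside.
- screwdriver: Bystander: screwdriver lying flat along its x, about 200 mm long. Origin: underside of its middle.

How it is judged (in metres and radians):
At the end, for the whole second after the job is handed in: One box stands level (within 0.1 rad) and at rest on the pan, its centre within 40 mm of the pan's, and the pan has sunk more than 10.5 mm under it, so it is the full one; the other three stand upright and still on the bench, each within 50 mm of where it began (value of joint pan above 0.0105 m and ((horizontal distance between box_a and pan_top below 0.04 m and z of box_a in the frame of pan_top between -0.006 and 0.008 m and angle between each of box_a, box_b, box_c, box_d's own z axis and vertical below 0.1 rad and linear speed of each of box_a, box_b, box_c, box_d below 0.02 m/s and distance of each of box_b, box_c, box_d from where it was at the start of the episode below 0.05 m and height (world z) of each of box_b, box_c, box_d below 0.01 m) or (horizontal distance between box_b and pan_top below 0.04 m and z of box_b in the frame of pan_top between -0.006 and 0.008 m and angle between each of box_b, box_a, box_c, box_d's own z axis and vertical below 0.1 rad and linear speed of each of box_b, box_a, box_c, box_d below 0.02 m/s and distance of each of box_a, box_c, box_d from where it was at the start of the episode below 0.05 m and height (world z) of each of box_a, box_c, box_d below 0.01 m) or (horizontal distance between box_c and pan_top below 0.04 m and z of box_c in the frame of pan_top between -0.006 and 0.008 m and angle between each of box_c, box_a, box_b, box_d's own z axis and vertical below 0.1 rad and linear speed of each of box_c, box_a, box_b, box_d below 0.02 m/s and distance of each of box_a, box_b, box_d from where it was at the start of the episode below 0.05 m and height (world z) of each of box_a, box_b, box_d below 0.01 m) or (horizontal distance between box_d and pan_top below 0.04 m and z of box_d in the frame of pan_top between -0.006 and 0.008 m and angle between each of box_d, box_a, box_b, box_c's own z axis and vertical below 0.1 rad and linear speed of each of box_d, box_a, box_b, box_c below 0.02 m/s and distance of each of box_a, box_b, box_c from where it was at the start of the episode below 0.05 m and height (world z) of each of box_a, box_b, box_c below 0.01 m))); the robot touches nothing.
It fails at once if a box tipped by more than 0.5 rad (angle between any of box_a, box_b, box_c, box_d's own z axis and vertical above 0.5 rad).
It fails at once if a box banged down on the scale (over 45 N) (contact force between any of box_a, box_b, box_c, box_d and scale above 45 N).
It fails at once if a box that is not full set down on the scale and let go ((contact force between box_a and scale above 1.2 N and contact force between box_a and the fingers below 0.05 N and linear speed of box_a below 0.004 m/s and velocity of joint pan between -0.003 and 0.003 m/s and value of joint pan below 0.0105 m) or (contact force between box_b and scale above 1.2 N and contact force between box_b and the fingers below 0.05 N and linear speed of box_b below 0.004 m/s and velocity of joint pan between -0.003 and 0.003 m/s and value of joint pan below 0.0105 m) or (contact force between box_c and scale above 1.2 N and contact force between box_c and the fingers below 0.05 N and linear speed of box_c below 0.004 m/s and velocity of joint pan between -0.003 and 0.003 m/s and value of joint pan below 0.0105 m) or (contact force between box_d and scale above 1.2 N and contact force between box_d and the fingers below 0.05 N and linear speed of box_d below 0.004 m/s and velocity of joint pan between -0.003 and 0.003 m/s and value of joint pan below 0.0105 m)).
It fails at once if a bystander pushed more than 30 mm (distance of any of tape_roll, board_stack, screwdriver from where it was at the start of the episode above 0.03 m).
It also fails if it takes over 67 s, if anything falls off the work surface, if the arm or the gripper's body presses on something with over 40 N, if the wrist force passes 120 N, or if a joint passes its speed limit or range.

### The arm

A 6-joint arm with a two-finger parallel gripper is mounted at the origin on the work surface. World frame = base frame: x ahead of the robot, y to its left, z up, the work surface at z = 0. Lengths are in mm, angles in rad, forces in N, time in s.
With the tool pointing down it reaches from about 275 to 750 mm from the base axis. Payload 10.2 kg.
Tool frame: the origin (TCP) lies at the very end of the fingers, on their centre line; the grasp point (between the pads) lies 19 mm behind it; z points along the fingers, y is the line along which they close (so a half turn about z gives the same grasp; the last joint's range is limited). The gripper opens to 85 mm and grips with 20 to 120 N. Pads are 22 mm wide; open, the fingers measure 114 mm over their backs; the gripper's body (76 mm by 85 mm) begins 54 mm behind the grasp point. The pads swing forward as they close: fully open they stand 13 mm farther back than shut.
Start: joints at [-1.554, 0.313, 1.498, -0, 1.331, -0.223], TCP at [124.678, -509.987, 231.294] pointing down, gripper open.
Joint ranges: [-2.94, 2.94], [-0.97, 2.17], [0.19, 2.56], [-1.23, 4.37], [0.02, 3.11], [-2.88, 2.88]. Speed limits (rad/s): [2.39, 2.39, 3.01, 3.14, 3.14, 3.14].

### API

Orientations are given as a unit quaternion [w, x, y, z].
In Python, from rig import ctrl gives the robot as it stands.
- The arm moves only by the tool step_arm, never from a script. Its argument "increments" is a list of rows, each a list of 3 entries, a list of its own where there are three numbers: the shift along the tool's x, y, z in cm, then the turn, a rotation vector about the tool's x, y, z in degrees, then the opening in per cent of the stroke, from 0 (shut) to 100 (fully open). A call has 1 to 8 rows; each row is the pose to reach, as a shift and turn from the pose commanded when the call began, along the tool's axes at that moment; what a row does not reach only later rows make up. A row lasts 1/8 s, in which the tool goes at most 62.5 mm and 10.7 degrees, less where a joint would pass 70% of its speed; a pose out of reach is approached as far as the arm can. A call with a gripper value outside its range is refused whole. The fingers move at their own pace and stop on an object; "squeeze" is the grip in N (left out, the last holds). Time passes only in rows, so rows that repeat a pose let the fingers close. It gives the time, the measured TCP pose, the force, the opening and the grip force at its end, in the units of the state.
- ctrl.sense(): the state, without advancing time (a new reading comes with each control period).
- ctrl.capture(name): name is "scene" or "top" or "wrist"; returns a dict with "img" (384x512x3 uint8, red, green, blue), "fx", "fy", "cx", "cy" (pixels), "k1" (the pictures are not rectified: a ray, as slopes to the right and down, at radius r is drawn at 1 + k1 r^2 times it, then the intrinsics apply), "extrinsics" (4x4, takes a point from camera to world coordinates). Camera axes: x right, y down, z forward; pixel columns grow to the right and rows downward; lengths in mm; the calibration is good to about 2 mm. A picture is of the moment at which its call begins. There is no depth.
- ctrl.finish_job(): hands the job in; it is judged then, once.
The state is a dict: "time_s": time; "joints": joint angles; "dq": joint speeds; "tau": joint torques, N m; "eef_pos": TCP position; "ee_rot": TCP orientation; "force": force on the tool from outside, world axes, zero at the start; "wrist_torque": the same for the moment, N m; "grip_width": opening from 0.0 (shut) to 1.0 (fully open); "grip_force": force on a finger pad.
Only numpy, scipy, OpenCV 4.12 (cv2) and the standard library are available. Lean on these libraries where they do the work, as an engineer would, in place of code of your own. Each camera call takes 0.05 s, during which the arm holds its last target. There are 200 camera calls.

## Working session

There is one attempt and no reset: what is moved stays moved. The work goes in short steps, Python scripts to look and compute and a tool call to move; the robot and the scene stay as the last step left them, time stands still between calls to the robot, and variables do not carry over. Pictures are saved under pics/ and viewed, at most 10 in all, crops included, and the job is handed in when it is done.

Besides the shell and the picture viewer there is one more tool, called after "Request:" by a JSON object that holds its "api" and its "payload". step_arm: Moves the arm, as the interface text tells. Its arguments: {"type":"object","properties":{"increments":{"type":"array"},"squeeze":{"type":"number"}},"required":["increments"]}

```bash
mkdir -p pics
python3 - <<'E'
from rig import ctrl
import cv2,pickle
d={}
for n in("top","scene"):
    c=ctrl.capture(n);d[n]=c
    cv2.imwrite(f"pics/{n}0.png",cv2.resize(c["img"][:,:,::-1],(800,600),interpolation=cv2.INTER_CUBIC))
    print(n,c["fx"],c["cx"],c["cy"],c["k1"],c["extrinsics"])
pickle.dump(d,open("d.pkl","wb"))
print(ctrl.sense())
E
```

```text
top 365.4532166477671 257.49647189555606 188.08424526026553 -0.08906670245878616 [[ 4.91326362e-02 -9.72886478e-01  2.26004170e-01  3.61563850e+02]
 [-9.98791273e-01 -4.81768579e-02  9.74599077e-03  1.78830947e+00]
 [ 1.40642814e-03 -2.26209839e-01 -9.74077579e-01  1.00039394e+03]
 [ 0.00000000e+00  0.00000000e+00  0.00000000e+00  1.00000000e+00]]
scene 487.0787356468758 253.81740463097253 184.27146917440643 -0.19056755821947913 [[-6.27074274e-02  6.37023408e-01 -7.68289631e-01  1.42970453e+03]
 [ 9.97945286e-01  2.98766654e-02 -5.66797268e-02  6.50396544e+01]
 [-1.31523805e-02 -7.70265255e-01 -6.37587996e-01  7.98015579e+02]
 [ 0.00000000e+00  0.00000000e+00  0.00000000e+00  1.00000000e+00]]
{'time_s': 0.1, 'joints': array([-1.55440165e+00,  3.13374901e-01,  1.49833469e+00,  1.91616947e-05,
        1.33097183e+00, -2.23395250e-01]), 'dq': array([-0.0015087 , -0.00054964, -0.0008957 , -0.00110411, -0.00019692,
       -0.0005164 ]), 'tau': array([ 2.53241218e-03, -4.12903798e+01, -2.60142946e+01, -1.41835608e-04,
        3.02349195e-03, -6.56860294e-06]), 'eef_pos': array([ 124.67851963, -509.76207876,  230.81203883]), 'ee_rot': array([-5.40507997e-04,  9.92821330e-01,  1.19605645e-01,  6.54988147e-05]), 'force': array([-0.50788671, -0.33479013, -1.10761983]), 'wrist_torque': array([ 0.00987149,  0.04457678, -0.01367758]), 'grip_force': 0.0, 'grip_width': 0.9965622964349449}
```

View pics/top0.png

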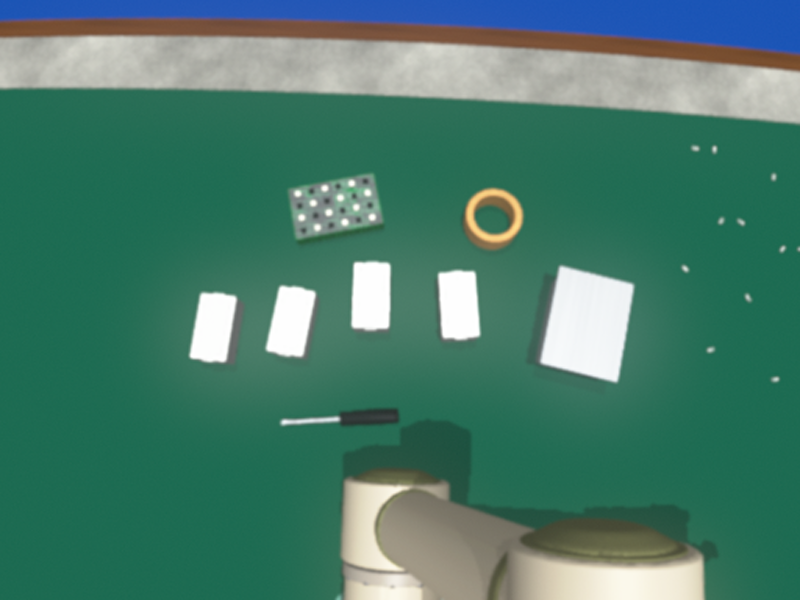

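View pics/scene0.png

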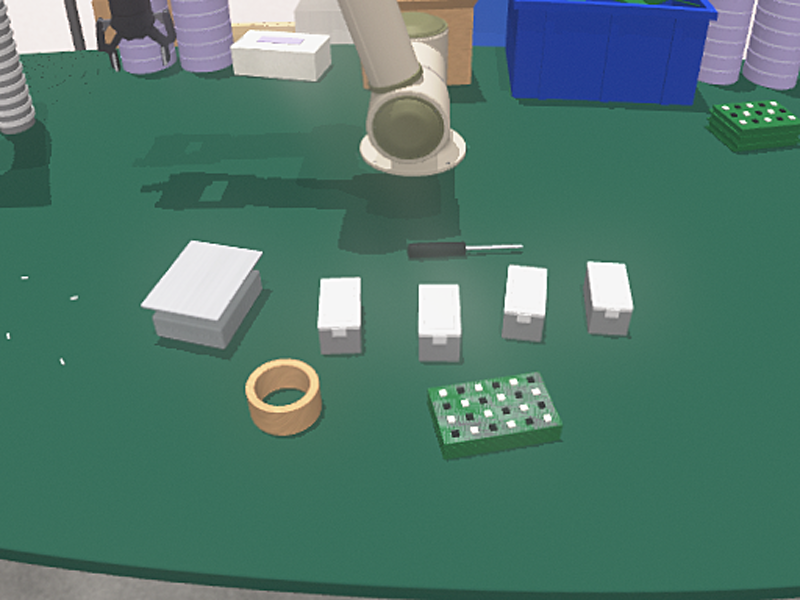

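The top view shows box lids at about (214,327), (292,321), (371,296) and (459,305). The pan is at (588,324), the tape at (493,218), the boards at (336,207) and the screwdriver along (282–398,418). I'll fit the lid and pan rectangles next.

```bash
cat > h.py <<'E'
import numpy as np,cv2,pickle
def ray(c,uv,z):
    K=np.array([[c["fx"],0,c["cx"]],[0,c["fy"],c["cy"]],[0,0,1.]])
    s=np.array([(np.atleast_2d(uv)[:,0]-c["cx"])/c["fx"],(np.atleast_2d(uv)[:,1]-c["cy"])/c["fy"]]).T
    r=s.copy()
    for _ in range(20): r=s/(1+c["k1"]*(r**2).sum(1,keepdims=True))
    E=c["extrinsics"];d=np.c_[r,np.ones(len(r))]@E[:3,:3].T;o=E[:3,3]
    return o+d*((z-o[2])/d[:,2])[:,None]
E
python3 - <<'E'
from h import *
d=pickle.load(open("d.pkl","rb"));c=d["top"];im=c["img"]
hsv=cv2.cvtColor(im,cv2.COLOR_RGB2HSV)
m=((hsv[...,1]<50)&(hsv[...,2]>195)).astype(np.uint8);m[:150]=0;m[260:]=0;m[:,430:]=0
n,l,s,ce=cv2.connectedComponentsWithStats(m)
for i in range(1,n):
    if s[i,4]<200: continue
    z=75 if ce[i,0]>330 else 56
    ct=max(cv2.findContours((l==i).astype(np.uint8),0,1)[0],key=len)[:,0,:].astype(float)
    p=ray(c,ct,z)[:,:2].astype(np.float32)
    r=cv2.minAreaRect(p);b=cv2.boxPoints(r)
    e=b[1]-b[0];f=b[2]-b[1];L=e if e@e>f@f else f
    if L[0]<0:L=-L
    print(ce[i],np.round(r[0]),np.round(r[1]),"long axis ang",np.round(np.arctan2(L[1],L[0]),3))
pts=np.array([[282,422],[398,416],[493,218],[336,207]])*0.64
print(ray(c,pts,15).round())
# scene check
c=d["scene"]
print(ray(c,np.array([[340,294],[439,304],[526,282],[609,280]])*.64,56).round(), ray(c,np.array([[202,277]])*.64,75).round())
E
```

```text
[237.1157998  188.75466143] [578.  66.] [117.  64.] long axis ang 0.054
[375.72356688 207.11401274] [ 543. -298.] [130. 169.] long axis ang -0.201
[293.31898239 194.60273973] [569. -84.] [117.  64.] long axis ang 0.095
[185.74227799 205.24034749] [526. 198.] [ 64. 118.] long axis ang -0.119
[135.9491018  209.09381238] [509. 330.] [ 63. 118.] long axis ang -0.054
[[ 357.  205.   15.]
 [ 378.    9.   15.]
 [ 741. -148.   15.]
 [ 748.  142.   15.]]
[[554. -86.  56.]
 [570.  65.  56.]
 [512. 198.  56.]
 [501. 330.  56.]] [[ 546. -301.   75.]]
```

```bash
cat >> h.py <<'E'
from scipy.spatial.transform import Rotation as R
def go(x,y,z,yaw,pos=None,q=None):
    from rig import ctrl
    s=ctrl.sense();q=s["ee_rot"] if q is None else q
    r=R.from_quat(np.roll(q,-1));p=s["eef_pos"] if pos is None else np.array(pos)
    t=R.from_euler("z",yaw)*R.from_euler("x",np.pi)
    print("shift cm",(r.inv().apply(np.array([x,y,z])-p)/10).round(2),"turn",np.degrees((r.inv()*t).as_rotvec()).round(2),"t",s["time_s"],"F",np.round(s["force"],2),s["grip_width"])
E
python3 -c "
from h import *
go(565,-84,150,.095)"
```

```text
shift cm [ 52.88 -30.89   8.13] turn [-0.06 -0.01  8.3 ] t 0.1 F [-0.51 -0.33 -1.11] 0.9965622964349449
```

Request:
{"api": "step_arm", "payload": {"increments": [[[52.9,-30.9,3],[0,0,8.3],100],[[52.9,-30.9,3],[0,0,8.3],100],[[52.9,-30.9,3],[0,0,8.3],100],[[52.9,-30.9,3],[0,0,8.3],100],[[52.9,-30.9,3],[0,0,8.3],100],[[52.9,-30.9,3],[0,0,8.3],100],[[52.9,-30.9,3],[0,0,8.3],100],[[52.9,-30.9,3],[0,0,8.3],100]], "squeeze": 40}}

```text
time_s: 1.1
eef_pos: [484.9, -161.1, 206.7]
ee_rot: [0.0, 0.999, 0.047, -0.0]
force: [0.4, -1.0, 0.1]
grip_width: 0.998
grip_force: 0.0
```

Request:
{"api": "step_arm", "payload": {"increments": [[[0,0,0],[0,0,0],100],[[0,0,0],[0,0,0],100],[[0,0,0],[0,0,0],100]]}}

```text
time_s: 1.48
eef_pos: [483.1, -163.9, 206.9]
ee_rot: [0.0, 0.999, 0.047, -0.0]
force: [1.1, -0.2, 0.1]
grip_width: 0.999
grip_force: 0.0
```

```bash
python3 -c "
from h import *
go(565,-84,150,.095)"
```

```text
shift cm [ 8.9  -7.2   5.69] turn [ 0.    0.01 -0.11] t 1.475 F [ 1.14 -0.23  0.06] 0.9994424405230068
```

Request:
{"api": "step_arm", "payload": {"increments": [[[8.9,-7.2,5.7],[0,0,0],100],[[8.9,-7.2,5.7],[0,0,0],100],[[8.9,-7.2,5.7],[0,0,0],100],[[8.9,-7.2,5.7],[0,0,0],100],[[8.9,-7.2,5.7],[0,0,0],100]]}}

```text
time_s: 2.1
eef_pos: [565.2, -84.2, 150.9]
ee_rot: [0.0, 0.999, 0.046, 0.001]
force: [0.8, 0.4, 0.7]
grip_width: 1.002
grip_force: 0.0
```

Run:
```python
from h import *
from rig import ctrl
go(565,-84,150,.095)
c=ctrl.capture("wrist");pickle.dump(c,open("w.pkl","wb"))
cv2.imwrite("pics/w1.png",cv2.resize(c["img"][:,:,::-1],(800,600)))
```

```text
shift cm [-0.02 -0.02  0.09] turn [ 0.05 -0.07 -0.12] t 2.1 F [0.82 0.41 0.66] 1.0023516454685055
```

View pics/w1.png

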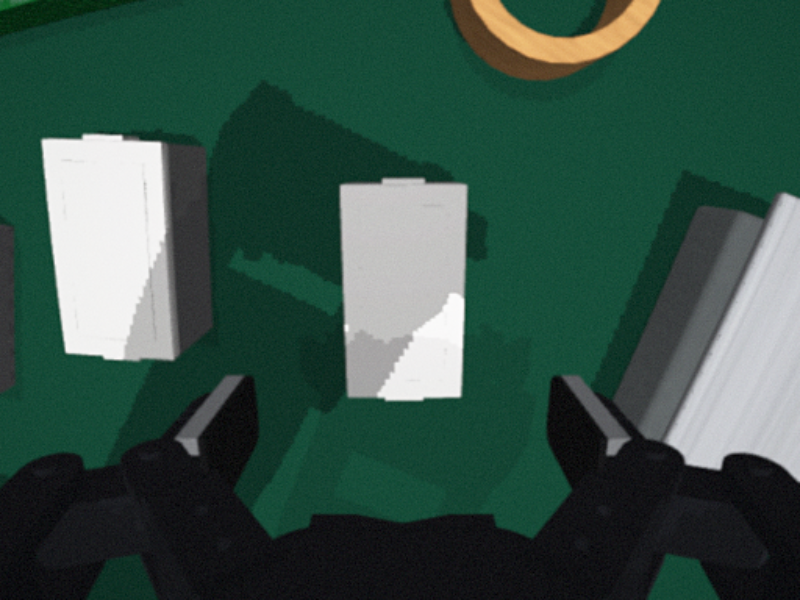

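The wrist view shows box A's lid, with corners at (340,184), (467,184), (462,397) and (348,397). It sits upright and between the fingers. The neighbouring lid's corners are (42,140), (164,142), (176,358) and (66,352).

Run:
```python
from h import *
c=pickle.load(open("w.pkl","rb"))
for q in ([[340,184],[467,184],[462,397],[348,397]],[[42,140],[164,142],[176,358],[66,352]]):
    p=ray(c,np.array(q)*.64,56)[:,:2];r=cv2.minAreaRect(p.astype(np.float32))
    f=(p[0]+p[1]-p[2]-p[3])/2
    print(p.mean(0).round(1),np.round(r[1]),np.arctan2(f[1],f[0]).round(3))
```

```text
[568.4 -86.3] [111.  61.] 0.101
[577.2  63.3] [110.  62.] 0.033
```

Request:
{"api": "step_arm", "payload": {"increments": [[[0.3,0.2,6],[0,0,0],100],[[0.3,0.2,11],[0,0,0],100],[[0.3,0.2,12.9],[0,0,0],100],[[0.3,0.2,12.9],[0,0,0],100],[[0.3,0.2,12.9],[0,0,0],60],[[0.3,0.2,12.9],[0,0,0],40],[[0.3,0.2,12.9],[0,0,0],40],[[0.3,0.2,12.9],[0,0,0],40]], "squeeze": 40}}

```text
time_s: 3.15
eef_pos: [569.5, -85.0, 22.6]
ee_rot: [0.001, 0.999, 0.047, 0.001]
force: [-1.2, -0.7, 6.3]
grip_width: 0.698
grip_force: 45.0
```

Request:
{"api": "step_arm", "payload": {"increments": [[[0,0,0],[0,0,0],40],[[0,0,-1],[0,0,0],40],[[0,0,-2.5],[0,0,0],40],[[0,0,-4],[0,0,0],40],[[0,0,-4],[0,0,0],40],[[0,0,-4],[0,0,0],40],[[0,0,-4],[0,0,0],40],[[0,0,-4],[0,0,0],40]]}}

```text
time_s: 4.15
eef_pos: [568.5, -84.4, 60.4]
ee_rot: [-0.0, 0.999, 0.047, -0.0]
force: [0.1, -0.6, -2.0]
grip_width: 0.697
grip_force: 44.1
```

Request:
{"api": "step_arm", "payload": {"increments": [[[0,0,0],[0,0,0],40]]}}

```text
time_s: 4.28
eef_pos: [568.6, -84.4, 60.6]
ee_rot: [-0.0, 0.999, 0.047, -0.0]
force: [0.5, 0.2, -2.6]
grip_width: 0.69
grip_force: 44.1
```

Request:
{"api": "step_arm", "payload": {"increments": [[[0,0,0],[0,0,0],40]]}}

```text
time_s: 4.4
eef_pos: [568.7, -84.5, 60.8]
ee_rot: [-0.0, 0.999, 0.047, -0.0]
force: [-0.4, -0.3, -3.2]
grip_width: 0.699
grip_force: 44.1
```

A reads about 2.6 N, so it's light. I'll set it back down and move to B.

Request:
{"api": "step_arm", "payload": {"increments": [[[0,0,2],[0,0,0],40],[[0,0,3.5],[0,0,0],40],[[0,0,4],[0,0,0],40],[[0,0,4],[0,0,0],40],[[0,0,4],[0,0,0],85],[[0,0,4],[0,0,0],100],[[0,0,4],[0,0,0],100],[[0,0,-1],[0,0,0],100]]}}

```text
time_s: 5.4
eef_pos: [566.8, -83.9, 68.4]
ee_rot: [-0.001, 0.999, 0.047, -0.003]
force: [0.7, -0.1, 0.8]
grip_width: 1.004
grip_force: 0.0
```

Request:
{"api": "step_arm", "payload": {"increments": [[[0,0,-5.5],[0,0,0],100],[[0,0,-7],[0,0,0],100],[[0,0,-7],[0,0,0],100]]}}

```text
time_s: 5.78
eef_pos: [568.9, -84.5, 141.1]
ee_rot: [0.0, 0.999, 0.047, 0.0]
force: [-0.4, 0.1, -0.7]
grip_width: 1.003
grip_force: 0.0
```

```bash
python3 -c "
from h import *
go(577,63.5,130,.04)"
```

```text
shift cm [  2.21 -14.66   1.1 ] turn [ 0.02 -0.06  3.15] t 5.775 F [-0.38  0.14 -0.69] 1.0027790441700888
```

Request:
{"api": "step_arm", "payload": {"increments": [[[2.2,-14.7,1],[0,0,3.1],100],[[2.2,-14.7,1],[0,0,3.1],100],[[2.2,-14.7,1],[0,0,3.1],100],[[2.2,-14.7,1],[0,0,3.1],100],[[2.2,-14.7,1],[0,0,3.1],100],[[2.2,-14.7,1],[0,0,3.1],100]]}}

```text
time_s: 6.52
eef_pos: [576.6, 62.8, 130.4]
ee_rot: [0.0, 1.0, 0.02, -0.0]
force: [-0.1, -0.4, 0.7]
grip_width: 0.998
grip_force: 0.0
```

Run:
```python
from h import *
from rig import ctrl
go(577,63.5,22,.04)
c=ctrl.capture("wrist");pickle.dump(c,open("w.pkl","wb"))
cv2.imwrite("pics/w2.png",cv2.resize(c["img"][:,:,::-1],(800,600)))
```

```text
shift cm [ 0.05 -0.07 10.84] turn [ 0.    0.04 -0.04] t 6.525 F [-0.15 -0.36  0.71] 0.997634154150576
```

View pics/w2.png

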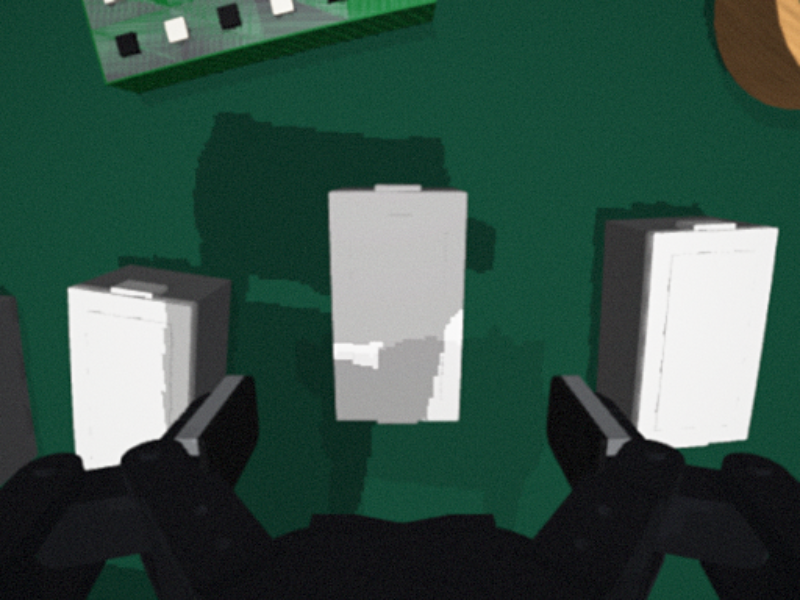

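Box B is centred between the fingers, with its lid at x 330–466. Box A still stands at right. Descending to grip B and lift it.

Request:
{"api": "step_arm", "payload": {"increments": [[[0,0,5.5],[0,0,0],100],[[0,0,9.5],[0,0,0],100],[[0,0,10.8],[0,0,0],100],[[0,0,10.8],[0,0,0],100],[[0,0,10.8],[0,0,0],60],[[0,0,10.8],[0,0,0],40],[[0,0,10.8],[0,0,0],40],[[0,0,10.8],[0,0,0],40]]}}

```text
time_s: 7.58
eef_pos: [577.6, 64.2, 24.7]
ee_rot: [-0.0, 1.0, 0.02, 0.002]
force: [-0.2, 1.8, 6.1]
grip_width: 0.697
grip_force: 45.1
```

Request:
{"api": "step_arm", "payload": {"increments": [[[0,0,0],[0,0,0],40],[[0,0,-1],[0,0,0],40],[[0,0,-2.5],[0,0,0],40],[[0,0,-4],[0,0,0],40],[[0,0,-4],[0,0,0],40],[[0,0,-4],[0,0,0],40],[[0,0,-4],[0,0,0],40],[[0,0,-4],[0,0,0],40]]}}

```text
time_s: 8.57
eef_pos: [576.5, 63.9, 62.4]
ee_rot: [-0.0, 1.0, 0.02, -0.0]
force: [0.3, 0.2, -6.3]
grip_width: 0.694
grip_force: 45.8
```

Request:
{"api": "step_arm", "payload": {"increments": [[[0,0,0],[0,0,0],40]]}}

```text
time_s: 8.7
eef_pos: [576.6, 64.0, 62.7]
ee_rot: [-0.0, 1.0, 0.02, -0.0]
force: [0.3, -0.4, -6.3]
grip_width: 0.693
grip_force: 45.8
```

Request:
{"api": "step_arm", "payload": {"increments": [[[0,0,0],[0,0,0],40]]}}

```text
time_s: 8.82
eef_pos: [576.6, 64.0, 62.8]
ee_rot: [-0.0, 1.0, 0.02, -0.0]
force: [0.5, -0.5, -6.6]
grip_width: 0.696
grip_force: 45.8
```

B reads about 6.4 N, so it's the full one. I'll raise it and carry it to the pan.

Request:
{"api": "step_arm", "payload": {"increments": [[[0,0,-2],[0,0,0],40],[[0,0,-5],[0,0,0],40],[[0,0,-8.5],[0,0,0],40],[[0,0,-11],[0,0,0],40],[[0,0,-12],[0,0,0],40],[[0,0,-12],[0,0,0],40],[[0,0,-12],[0,0,0],40]]}}

```text
time_s: 9.7
eef_pos: [576.1, 64.0, 181.5]
ee_rot: [-0.0, 1.0, 0.02, -0.001]
force: [0.3, 0.2, -7.1]
grip_width: 0.694
grip_force: 46.5
```

```bash
python3 -c "
from h import *
go(544,-299,180,-.2)"
```

```text
shift cm [-4.69 36.14  0.15] turn [-0.    0.14 13.79] t 9.7 F [ 0.28  0.15 -7.08] 0.6941914190627704
```

Request:
{"api": "step_arm", "payload": {"increments": [[[-0.3,2,0],[0,0,0.8],40],[[-0.8,6,0],[0,0,2.3],40],[[-1.4,11,0],[0,0,4.2],40],[[-2.1,16,0],[0,0,6.1],40],[[-2.7,21,0],[0,0,8],40],[[-3.4,26,0],[0,0,9.9],40],[[-4,31,0],[0,0,11.8],40],[[-4.5,34.5,0],[0,0,13.2],40]]}}

```text
time_s: 10.7
eef_pos: [544.5, -285.6, 182.0]
ee_rot: [-0.0, 0.995, -0.096, -0.001]
force: [1.0, -0.1, -6.4]
grip_width: 0.696
grip_force: 46.3
```

Request:
{"api": "step_arm", "payload": {"increments": [[[0.1,1.6,0],[0,0,0.6],40],[[0.1,1.6,0],[0,0,0.6],40],[[0.1,1.6,0],[0,0,0.6],40],[[0.1,1.6,0],[0,0,0.6],40]]}}

```text
time_s: 11.2
eef_pos: [544.0, -297.4, 182.9]
ee_rot: [-0.0, 0.995, -0.099, -0.0]
force: [-0.1, -0.2, -5.2]
grip_width: 0.693
grip_force: 46.3
```

Run:
```python
from h import *
from rig import ctrl
go(544,-299,110,-.2)
a=ctrl.capture("wrist");b=ctrl.capture("scene");pickle.dump(a,open("w.pkl","wb"))
cv2.imwrite("pics/w3.png",cv2.resize(np.hstack([a["img"],b["img"]])[:,:,::-1],(800,300),interpolation=cv2.INTER_AREA))
```

```text
shift cm [0.03 0.15 7.29] turn [-0.01  0.    0.08] t 11.2 F [-0.1  -0.24 -5.2 ] 0.6926545904831866
```

View pics/w3.png

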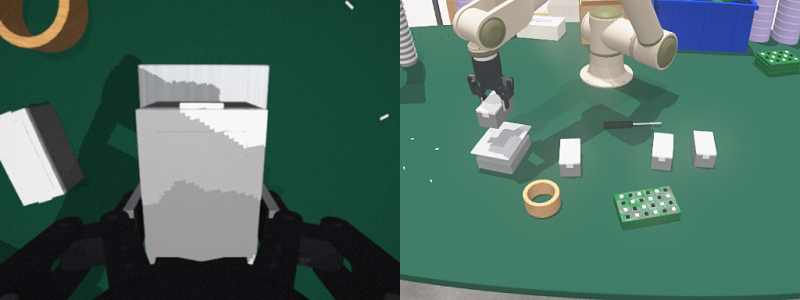

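The box is held level over the pan and lined up with it: far pan edge x 139–268, box x 137–267. The other three boxes stand where they were. I'll lower to just above the pan, then go slowly.

Request:
{"api": "step_arm", "payload": {"increments": [[[0,0.1,2],[0,0,0],40],[[0,0.1,4.5],[0,0,0],40],[[0,0.1,6.5],[0,0,0],40],[[0,0.1,7.3],[0,0,0],40],[[0,0.1,7.3],[0,0,0],40],[[0,0.1,7.3],[0,0,0],40]]}}

```text
time_s: 12.05
eef_pos: [544.0, -299.7, 110.9]
ee_rot: [0.001, 0.995, -0.1, 0.001]
force: [-0.2, 0.4, -6.3]
grip_width: 0.696
grip_force: 46.1
```

Request:
{"api": "step_arm", "payload": {"increments": [[[0,0,0.3],[0,0,0],40],[[0,0,0.6],[0,0,0],40],[[0,0,0.9],[0,0,0],40],[[0,0,1.2],[0,0,0],40],[[0,0,1.5],[0,0,0],40],[[0,0,1.8],[0,0,0],40],[[0,0,1.8],[0,0,0],40],[[0,0,1.8],[0,0,0],40]]}}

```text
time_s: 13.05
eef_pos: [543.5, -299.5, 92.0]
ee_rot: [0.0, 0.995, -0.1, -0.0]
force: [-1.8, 1.3, -3.6]
grip_width: 0.698
grip_force: 46.7
```

Contact has begun, since the load has dropped from 6.4 to 3.6 N. Lowering further.

Request:
{"api": "step_arm", "payload": {"increments": [[[0,0,0.2],[0,0,0],40],[[0,0,0.4],[0,0,0],40],[[0,0,0.6],[0,0,0],40],[[0,0,0.75],[0,0,0],40],[[0,0,0.75],[0,0,0],40],[[0,0,0.75],[0,0,0],40]]}}

```text
time_s: 13.8
eef_pos: [543.6, -299.6, 84.5]
ee_rot: [0.0, 0.995, -0.1, 0.0]
force: [-1.7, 0.8, -0.4]
grip_width: 0.696
grip_force: 47.0
```

Request:
{"api": "step_arm", "payload": {"increments": [[[0,0,0],[0,0,0],40]]}}

```text
time_s: 13.92
eef_pos: [543.6, -299.6, 84.5]
ee_rot: [0.0, 0.995, -0.1, 0.0]
force: [-2.7, 0.6, -0.6]
grip_width: 0.693
grip_force: 47.0
```

The pan now carries almost the whole load, so I'll release.

Request:
{"api": "step_arm", "payload": {"increments": [[[0,0,0],[0,0,0],75],[[0,0,0],[0,0,0],80],[[0,0,0],[0,0,0],90],[[0,0,0],[0,0,0],100],[[0,0,0],[0,0,0],100],[[0,0,0],[0,0,0],100]]}}

```text
time_s: 14.68
eef_pos: [543.5, -299.5, 84.4]
ee_rot: [0.0, 0.995, -0.1, 0.0]
force: [-0.2, -0.4, 0.1]
grip_width: 1.002
grip_force: 0.0
```

Request:
{"api": "step_arm", "payload": {"increments": [[[0,0,-2],[0,0,0],100],[[0,0,-6],[0,0,0],100],[[0,0,-10],[0,0,0],100],[[0,0,-12],[0,0,0],100],[[0,0,-12],[0,0,0],100],[[0,0,-12],[0,0,0],100]]}}

```text
time_s: 15.42
eef_pos: [543.2, -299.2, 203.0]
ee_rot: [-0.001, 0.995, -0.1, -0.001]
force: [-0.0, 0.5, 0.2]
grip_width: 1.0
grip_force: 0.0
```

Run:
```python
from h import *
from rig import ctrl
a=ctrl.capture("wrist");b=ctrl.capture("scene");pickle.dump((a,b),open("w.pkl","wb"))
cv2.imwrite("pics/w4.png",cv2.resize(np.hstack([a["img"],b["img"]])[:,:,::-1],(800,300),interpolation=cv2.INTER_AREA))
```

```text
(no output)
```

View pics/w4.png

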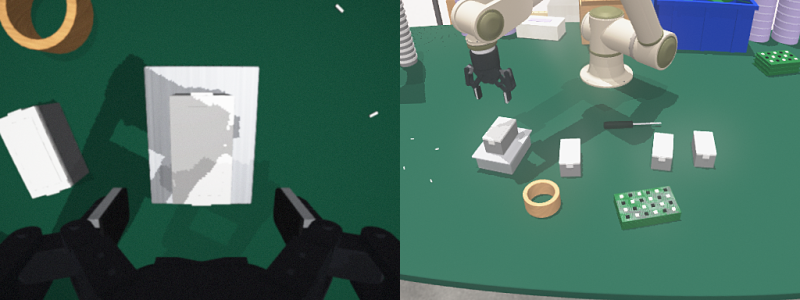

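The box stands level on the pan: pan corners (146,68) to (251,204), lid corners (170,94) to (231,204). I'll check the centring in numbers.

Run:
```python
from h import *
a,b=pickle.load(open("w.pkl","rb"))
f=lambda q,z:ray(a,np.array(q)*1.28,z)[:,:2]
p=f([[146,68],[259,68],[251,204],[152,204]],60);l=f([[170,94],[235,94],[231,204],[172,204]],116)
for q in(p,l): print(q.mean(0).round(),[np.linalg.norm(q[i]-q[i-1]).round() for i in range(4)])
```

```text
[ 542. -302.] [np.float64(168.0), np.float64(127.0), np.float64(168.0), np.float64(128.0)]
[ 544. -302.] [np.float64(112.0), np.float64(60.0), np.float64(112.0), np.float64(61.0)]
```

The box centre is about 2 mm from the pan centre, and the measured sizes match a pan sunk to about 60 mm, which fits the full box. Handing in.

```bash
python3 -c "
from rig import ctrl
print(ctrl.finish_job())"
```

```text
the job is handed in; nothing more can be done
None
```

I handed the job in: the full box (about 6.4 N in the hand) stands about 2 mm from the pan's centre and the other three boxes are in place, though I weighed only one of those (about 2.6 N) and the hand-in returned no verdict.

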